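# Bring the castle nut to its cotter hole

## Task

Of the two banding-wheel feet on the bench, take the one whose spindle carries the castle nut (the nut with slots in its top). The nut is a little loose: turn it clockwise, seen from above, until it is snug, then just that bit further to the first position where a pair of its slots lines up with the cotter hole, which lies under the dark saw mark across the spindle's end. Do not run well past it, leave the plain nut on the other foot alone, and let go of the nut.

Things in the scene. Friction and masses are not known exactly. Their poses are not given: they have to be found in the camera images.
- castle_nut (a joint): turn of the castle nut on its upright spindle, rad; grows as it is tightened (clockwise from above). 0 = a pair of slots lined up with the cotter hole, as wanted. Starts between -0.85 and -0.40, always less than 60 degrees loose. Stops at -1 and 1. It stays where it is left; turning it takes 0.2 N m at -0.85, growing evenly to 0.35 N m at 0 (spring washer below); snug from -0.25 on
- nut_grip (a point): point on the castle nut's axis, 20 mm above its underside; turns with it. Steel hexagon 55 mm across flats, 27 mm high, on it a round castle (52 mm wide, 12 mm high, six slots 11 mm wide). Underside 60, top 99 mm above the bench; spindle (36 mm thick) ends at 105 mm. x axis points through a flat's middle along a slot, both repeat every 60 degrees; z up. Washer below: 69 mm wide
- slotted_stand: dark cast foot carrying the castle nut, fixed to the bench: round flange 120 mm wide, neck, bearing cap 74 mm wide with its top at 56 mm. Origin: centre of its underside, on the spindle's axis. Its x axis is the direction of the cotter hole (8 mm, through the spindle at slot height), shown by a dark saw mark 5 mm wide across the spindle's end. Spindle does not turn
- plain_nut (a joint): turn of the plain hexagon nut (also 55 mm across flats, 34 mm high, no slots) on the other, otherwise equal foot, whose spindle has no saw mark; rad, starts at 0; to be left alone

How it is judged:
On the way:
1. the castle nut has been tightened until it is snug on its washer (value of joint castle_nut above -0.25 rad), for 0.1 s.
At the end, for the whole second after the job is handed in: The castle nut stands still, snug, with a pair of its slots lined up with the cotter hole to within 10 degrees (joint 0 +- 0.175 rad), and the plain nut is within 10 degrees of where it was (value of joint castle_nut between -0.175 and 0.175 rad and velocity of joint castle_nut between -0.05 and 0.05 rad/s and value of joint plain_nut between -0.175 and 0.175 rad); the robot touches nothing.
It fails at once if the castle nut is overrun by more than 20 degrees past the line-up (value of joint castle_nut above 0.35 rad).
It fails at once if the plain nut is turned by more than 15 degrees (value of joint plain_nut above 0.26 rad or value of joint plain_nut below -0.26 rad).
It also fails if it takes over 35 s, if anything falls off the work surface, if the arm or the gripper's body presses on something with over 40 N, if the wrist force passes 120 N, or if a joint passes its speed limit or range.

## Robot

A 6-joint arm with a two-finger parallel gripper is mounted at the origin on the work surface; the furniture and walls round the work are solid. World frame = base frame: x ahead of the robot, y to its left, z up, the work surface at z = 0. Lengths are in m, angles in rad, forces in N, time in s.
With the tool pointing down it reaches from about 0.35 to 0.85 m from the base axis. Payload 8.1 kg.
Tool frame: the origin (TCP) lies at the very end of the fingers, on their centre line; the grasp point (between the pads) lies 19 mm behind it; z points along the fingers, y is the direction in which the jaws open and shut (so a half turn about z gives the same grasp; the last joint's range is limited). The gripper opens to 93 mm and grips with 3 to 60 N. Pads are 15 mm wide; open, the fingers measure 128 mm over their backs; the gripper's body (75 mm by 188 mm) begins 65 mm behind the grasp point.
Start: joints at [-1.377, 0.13, 1.488, -0, 1.523, -0.085], TCP at [0.165, -0.577, 0.187] pointing down, gripper open.
Joint ranges: [-2.96, 2.96], [-0.89, 2.26], [0.02, 2.5], [-1.34, 4.48], [0, 2.73], [-2.66, 2.66]. Speed limits (rad/s): [2.39, 2.39, 2.79, 3.14, 3.14, 3.14].

## Interface

Orientations are given as a rotation vector (axis times angle).
In Python, from plant import robot gives the robot as it stands.
- The arm moves only by the shell command python3 -m inch 'ROWS' [FORCE]. ROWS is JSON, a list that holds one entry, the list of rows, each a list of 7 numbers: the shift along the tool's x, y, z in cm, then the turn, a rotation vector about the tool's x, y, z in degrees, then the gripper command: -1 is fully open, 1 is shut, values between are in proportion. A call has 1 to 5 rows; each row shifts and turns the commanded pose from where the row before left it, along the tool's axes as they then stand; what a row does not reach is not made up. A row lasts 1/10 s, in which the tool goes at most 50 mm and 8.59 degrees, less where a joint would pass 70% of its speed; a pose out of reach is approached as far as the arm can. A call with a gripper value outside its range is refused whole. The fingers move at their own pace and stop on an object; FORCE is the grip in N (left out, the last holds). Time passes only in rows, so rows that do not move let the fingers close. It gives the time, the measured TCP pose, the force and the opening at its end, in the units of the state.
- robot.read_state(): the state, without advancing time (a new reading comes with each control period).
- robot.read_camera(name): name is "side" or "top" or "wrist"; returns a dict with "image" (420x560x3 uint8, blue, green, red), "K" (3x3 intrinsics, pixels), "R" (3x3) and "t" (3): a world point X has camera coordinates R X + t; the wrist camera has in their place "tool_from_camera" (4x4, takes a point from camera to tool coordinates, whose origin is the TCP and whose axes are the flange's). Camera axes: x right, y down, z forward; pixel columns grow to the right and rows downward; lengths in m; the calibration is good to about 2 mm. A picture is of the moment at which its call begins: read the wrist's pose just before it. There is no depth.
- robot.close_job(): hands the job in, once; it reports no verdict.
The state is a dict: "t": time; "q": joint angles; "dq": joint speeds; "joint_torque": joint torques, N m; "tool_pos": TCP position; "orientation": TCP orientation; "force": force on the tool from outside, world axes, zero at the start; "wrist_torque": the same for the moment, N m; "opening": finger opening in m.
Only numpy, scipy, OpenCV 4.12 (cv2) and the standard library are available. Lean on these libraries where they do the work, as an engineer would, in place of code of your own. Each camera call takes 0.05 s, during which the arm holds its last target. There are 200 camera calls.

## Working session

There is one attempt and no reset: what is moved stays moved. The work goes in short steps, Python scripts to look and compute and a shell command to move; the robot and the scene stay as the last step left them, time stands still between calls to the robot, and variables do not carry over. Pictures are saved under pics/ and viewed, about 8 in all and at most 12, crops included, and the job is handed in when it is done.

```bash
mkdir -p pics; ls; python3 - <<'E'
from plant import robot
import cv2,numpy as np
s=robot.read_state();print(s)
for n in("top","side"):
    c=robot.read_camera(n);cv2.imwrite(f"pics/{n}0.png",c["image"]);print(n,c["K"],c["R"],c["t"])
E
```

```text
pics
{'t': 0.0, 'q': array([-1.37735488e+00,  1.31146390e-01,  1.48929300e+00, -5.68611611e-06,
        1.52299979e+00, -8.53892669e-02]), 'dq': array([-1.46649417e-03,  7.04553490e-04, -7.13978887e-04, -9.55218883e-04,
       -9.49932879e-04, -7.65288834e-05]), 'joint_torque': array([-2.01427043e-03, -5.59844041e+01, -4.91760314e+01,  7.67115480e-02,
        3.52184486e-02, -1.69374184e-04]), 'tool_pos': array([ 0.1650418 , -0.57619333,  0.1859888 ]), 'orientation': array([-3.10928537e+00, -4.36313059e-01,  1.65438201e-04]), 'force': array([ 0.45671747, -0.23835157, -0.12295635]), 'wrist_torque': array([-0.0156679 , -0.00179778,  0.03880139]), 'opening': 0.09270366593834796}
top [[412.43109556   0.         283.61287534]
 [  0.         412.43109556 208.68270893]
 [  0.           0.           1.        ]] [[ 0.01747152 -0.99983341 -0.0052811 ]
 [-0.99271287 -0.01671675 -0.11933861]
 [ 0.11923045  0.00732765 -0.99283957]] [-0.01892894  0.55210222  0.86852575]
side [[414.67806842   0.         278.35781138]
 [  0.         414.67806842 212.46219647]
 [  0.           0.           1.        ]] [[ 0.84362233  0.53667589  0.01674363]
 [ 0.43493465 -0.66474063 -0.60741398]
 [-0.31485426  0.51971038 -0.79420898]] [-0.45071419 -0.20329714  1.10549793]
```

View pics/top0.png

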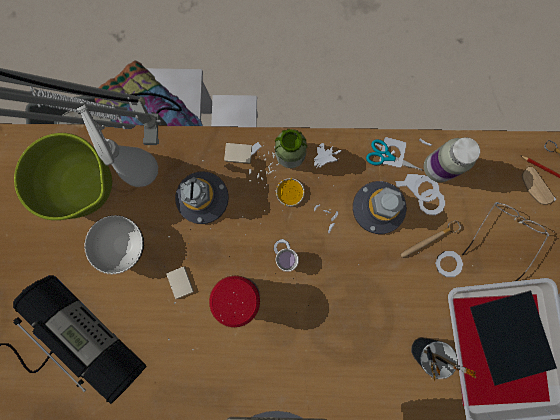

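Top view: the castle nut is on the left foot at about (194,190) and the plain nut at (387,203). A lamp stands just left of the castle foot, with its head at about (130,165). Next I'll locate the nut and view close crops.

```bash
cat > h.py <<'E'
import numpy as np,cv2
def cast(c,uv,z):
    d=c["R"].T@np.linalg.inv(c["K"])@np.array([uv[0],uv[1],1.]);o=-c["R"].T@c["t"]
    return o+d*(z-o[2])/d[2]
def proj(c,X):
    p=c["K"]@(c["R"]@np.asarray(X)+c["t"]);return p[:2]/p[2]
def wristcam(robot):
    from scipy.spatial.transform import Rotation as Ro
    s=robot.read_state();c=robot.read_camera("wrist")
    T=np.eye(4);T[:3,:3]=Ro.from_rotvec(s["orientation"]).as_matrix();T[:3,3]=s["tool_pos"]
    M=np.linalg.inv(T@c["tool_from_camera"]);c["R"]=M[:3,:3];c["t"]=M[:3,3];return s,c
E
python3 - <<'E'
from plant import robot
from h import *
t=robot.read_camera("top");s=robot.read_camera("side")
P=cast(t,(194,189),.1);print(P,proj(s,P),cast(t,(387,203),.09))
u=proj(s,P).astype(int)
a=cv2.resize(t["image"][140:240,80:230],(450,300),interpolation=cv2.INTER_CUBIC)
u=np.clip(u,[75,50],[485,370])
b=cv2.resize(s["image"][u[1]-50:u[1]+50,u[0]-75:u[0]+75],(450,300),interpolation=cv2.INTER_CUBIC);print(u)
f=np.zeros((600,800,3),np.uint8);f[:300,:450]=a;f[300:,:450]=b;f[300:562,450:]=cv2.resize(s["image"],(350,262));cv2.imwrite("pics/c1.png",f)
E
```

```text
[0.58159178 0.17321637 0.1       ] [338.16724638 156.3582455 ] [ 0.56078273 -0.22131804  0.09      ]
[338 156]
```

View pics/c1.png

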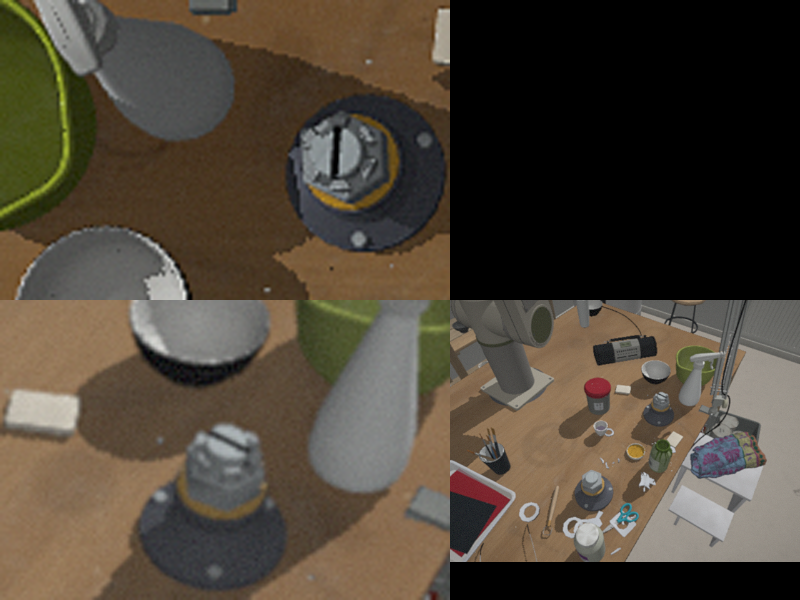

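```bash
python3 - <<'E'
from plant import robot
from h import *
t=robot.read_camera("top");s=robot.read_camera("side")
print("base side",[cast(s,p,0)[:2].round(3) for p in((263+345/3,106+190/3),(263+315/3,106+150/3),(263+405/3,106+170/3))])
for z in(0,.05,.1,.15,.2,.25,.3):
  print(z,"near edge",cast(t,(158,168),z)[:2].round(3),proj(s,cast(t,(158,168),z)).round(),"top",cast(t,(98,125),z)[:2].round(3),proj(s,cast(t,(98,125),z)).round())
f=cv2.resize(s["image"][20:200,270:510],(800,600),interpolation=cv2.INTER_CUBIC);cv2.imwrite("pics/c2.png",f)
E
```

```text
base side [array([0.652, 0.285]), array([0.61 , 0.314]), array([0.685, 0.335])]
0 near edge [0.646 0.281] [375. 169.] top [0.745 0.426] [433. 151.]
0.05 near edge [0.635 0.265] [372. 157.] top [0.729 0.403] [430. 139.]
0.1 near edge [0.624 0.249] [370. 144.] top [0.713 0.379] [426. 127.]
0.15 near edge [0.613 0.233] [366. 130.] top [0.697 0.355] [422. 113.]
0.2 near edge [0.602 0.217] [363. 114.] top [0.681 0.331] [418.  98.]
0.25 near edge [0.592 0.201] [359.  96.] top [0.664 0.307] [413.  82.]
0.3 near edge [0.581 0.185] [355.  77.] top [0.648 0.283] [408.  63.]
```

View pics/c2.png

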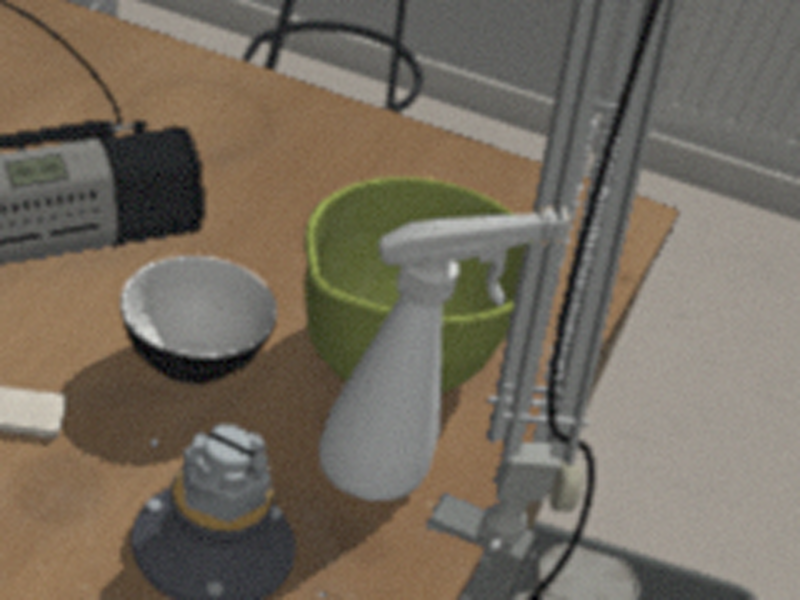

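The sideways object is a spray bottle. It stands about 0.16 m from the nut at roughly (0.66,0.31) and is about 0.26 m tall. The saw mark runs roughly along world x. I'll grip with the jaw axis starting near 155° and ending near 120°, which keeps the gripper body away from the bottle. Moving to a hover first.

```bash

python3 -m inch '[[[3.4,-3.4,-0.8,0,0,0,-1],[3.4,-3.4,-0.8,0,0,0,-1],[3.4,-3.4,-0.8,0,0,0,-1],[3.4,-3.4,-0.8,0,0,0,-1],[3.4,-3.4,-0.8,0,0,0,-1]]]' 60
python3 -m inch '[[[3.4,-3.4,-0.4,0,0,0,-1],[3.4,-3.4,-0.4,0,0,0,-1],[3.4,-3.4,-0.4,0,0,0,-1],[3.4,-3.4,-0.4,0,0,0,-1],[3.4,-3.4,-0.4,0,0,0,-1]]]'
python3 -m inch '[[[3.4,-3.4,0,0,0,0,-1],[3.4,-3.4,0,0,0,0,-1],[3.4,-3.4,0,0,0,0,-1],[3.4,-3.4,0,0,0,0,-1],[0,0,0,0,0,0,-1]]]'
python3 - <<'E'
from plant import robot
from h import *
s,c=wristcam(robot);cv2.imwrite("pics/w1.png",c["image"]);print(c["tool_from_camera"],s["tool_pos"],s["q"]);P=[.5816,.1732,.1];print(proj(c,P))
E
```

```text
t: 0.8
tool_pos: [0.2823, -0.3649, 0.2273]
orientation: [3.111, 0.436, 0.0]
force: [1.5, -0.9, -0.0]
opening: 0.0931
t: 1.3
tool_pos: [0.399, -0.1546, 0.2475]
orientation: [3.111, 0.436, 0.001]
force: [0.4, -0.1, 0.2]
opening: 0.0927
t: 1.8
tool_pos: [0.493, 0.0168, 0.2465]
orientation: [-3.108, -0.445, -0.0]
force: [-1.1, -0.2, 0.0]
opening: 0.093
[[ 1.14823244e-03 -9.68932881e-01 -2.47321156e-01  6.81903469e-02]
 [ 9.99998596e-01  1.41439535e-03 -8.98521309e-04  6.85397948e-05]
 [ 1.22041673e-03 -2.47319777e-01  9.68933145e-01 -1.98070825e-01]
 [ 0.00000000e+00  0.00000000e+00  0.00000000e+00  1.00000000e+00]] [0.49300302 0.01681105 0.24653443] [-0.07145868 -0.17848909  1.68468312  0.00188028  1.63575714  1.21486667]
[141.29077619  40.49130262]
```

View pics/w1.png

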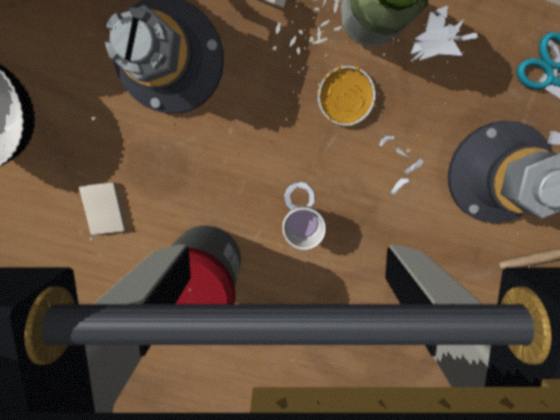

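The wrist view shows the castle nut at (138,40), against a prediction of (141,40), so the calibration agrees. The plain nut is at (540,185). Next I'll turn the wrist and take one centred close look.

```bash

python3 -m inch '[[[3.8,-3.2,0,0,0,0,-1],[3.8,-3.2,0,0,0,0,-1],[0,0,0,0,0,-8,-1],[0,0,0,0,0,-8,-1],[0,0,0,0,0,-8,-1]]]'
python3 -m inch '[[[0,0,0,0,0,-8,-1],[0,0,0,0,0,-8,-1],[0,0,0,0,0,-8,-1],[0,0,0,0,0,0,-1],[0,0,0,0,0,0,-1]]]'
python3 - <<'E'
from plant import robot
from h import *
s,c=wristcam(robot);cv2.imwrite("pics/w2f.png",c["image"]);np.savez("w2.npz",**{k:c[k] for k in("image","K","R","t")});P=[.5816,.1732,.1];u=proj(c,P);print(u,s["tool_pos"])
x0,y0=np.clip((u-[80,60]).astype(int),0,[400,300]);print(x0,y0)
f=cv2.resize(c["image"][y0:y0+120,x0:x0+160],(800,600),interpolation=cv2.INTER_CUBIC)
cv2.imwrite("pics/w2.png",f)
E
```

```text
t: 2.35
tool_pos: [0.5471, 0.0931, 0.2468]
orientation: [2.949, 1.081, -0.001]
force: [1.2, -0.1, -0.6]
opening: 0.0932
t: 2.85
tool_pos: [0.5472, 0.0932, 0.2472]
orientation: [2.669, 1.657, -0.0]
force: [0.6, -0.3, 0.9]
opening: 0.093
[282.48353598  92.43686947] [0.54715311 0.09318124 0.24716043]
202 32
```

View pics/w2.png

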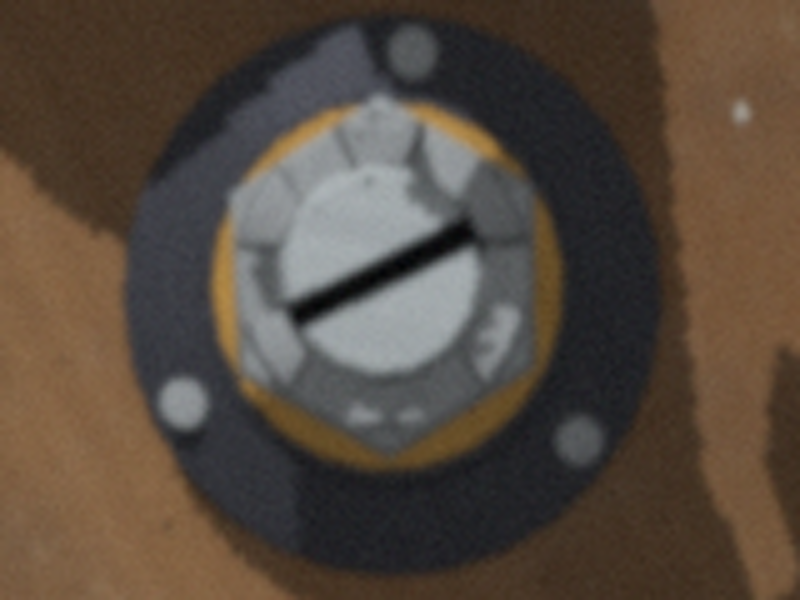

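View pics/w2f.png

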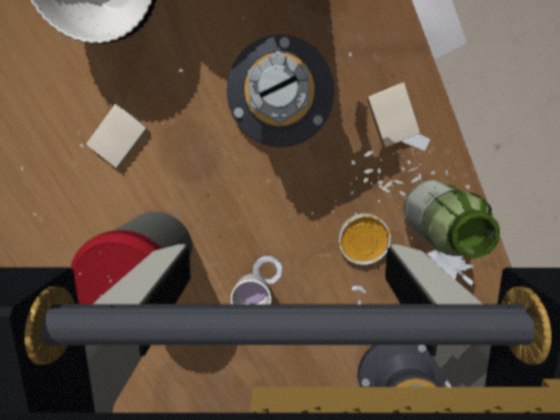

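Close view, crop coordinates: saw mark from (290,315) to (475,230), hexagon corners near (380,95), (530,180), (533,350), (392,455), (240,380) and (232,190). The flats sit left and right, so the jaws are already nearly square to them.

```bash
python3 - <<'E'
from h import *
from plant import robot
c=dict(np.load("w2.npz"));m=lambda p:(202+p[0]/5,32+p[1]/5)
a,b=[cast(c,m(p),.105) for p in((292,313),(474,231))];d=b-a
print("saw",np.degrees(np.arctan2(d[1],d[0])),"mid",(a+b)/2)
V=np.array([cast(c,m(p),.087) for p in((380,95),(530,180),(534,350),(392,455),(240,380),(232,190))])
ctr=V.mean(0);r=V-ctr;an=np.degrees(np.arctan2(r[:,1],r[:,0]));print("ctr",ctr,"R",np.linalg.norm(r,axis=1)*1e3,(an%60),)
z=np.exp(6j*np.radians(an)).mean();print("corner mod60",np.degrees(np.angle(z))/6,"flat",np.degrees(np.angle(z))/6+30)
p=[cast(c,m(p),.105) for p in((280,270),(482,270),(380,163),(380,375))];print("spindle",np.mean(p,0),np.linalg.norm(p[0]-p[1]),np.linalg.norm(p[2]-p[3]))
# flange
p=[cast(c,m(p),.01) for p in((127,290),(660,290),(392,17),(392,573))];print("flange",np.mean(p,0),np.linalg.norm(p[0]-p[1]))
from scipy.spatial.transform import Rotation as Ro
s=robot.read_state();R=Ro.from_rotvec(s["orientation"]).as_matrix();print("tool y",np.degrees(np.arctan2(R[1,1],R[0,1])),R.round(3),s["tool_pos"])
E
```

```text
saw -3.1074376703381503 mid [0.58066214 0.1788809  0.105     ]
ctr [0.5808003  0.17926429 0.087     ] R [30.88456638 31.07779541 30.21834834 31.60153152 32.32249844 31.21596434] [4.92900272 6.08528793 8.72128551 5.90523967 7.77490342 5.13670551]
corner mod60 6.4226778584856605 flat 36.42267785848566
spindle [0.58049528 0.17933168 0.105     ] 0.0349080782688447 0.03486841097045157
flange [0.58123371 0.17998782 0.01      ] 0.11812395249754251
tool y -26.31066609944586 [[ 0.443  0.896  0.   ]
 [ 0.896 -0.443 -0.   ]
 [-0.     0.    -1.   ]] [0.54718417 0.09340373 0.24714161]
```

The axis is at (0.581,0.179). A flat stands at 36.4° and the saw mark at -3.1°, so the nut needs 39.5° clockwise (0.69 rad, within the stated range). I'll go over it, descend to TCP z≈0.064 and close.

```bash

python3 -m inch '[[[4.6,-0.4,0,0,0,0,-1],[4.6,-0.4,0,0,0,-2.7,-1],[0,0,3,0,0,0,-1],[0,0,4,0,0,0,-1],[0,0,0,0,0,0,-1]]]'
python3 -m inch '[[[0,0,3,0,0,0,-1],[0,0,3,0,0,0,-1],[0,0,2,0,0,0,-1],[0,0,2,0,0,0,-1],[0,0,0,0,0,0,-1]]]'
python3 -m inch '[[[0,0,0.6,0,0,0,-1],[0,0,0.6,0,0,0,-1],[0,0,0,0,0,0,-1],[0,0,0,0,0,0,-1]]]'
python3 - <<'E'
from plant import robot
from h import *
s,c=wristcam(robot);cv2.imwrite("pics/w3.png",c["image"]);print(s["tool_pos"],s["force"],s["wrist_torque"],s["q"])
E
```

```text
t: 3.4
tool_pos: [0.5764, 0.1796, 0.1702]
orientation: [-2.623, -1.722, 0.016]
force: [0.3, -0.7, -0.9]
opening: 0.0932
t: 3.9
tool_pos: [0.5789, 0.1795, 0.0756]
orientation: [-2.626, -1.723, 0.006]
force: [-0.5, 0.1, 0.4]
opening: 0.0927
t: 4.3
tool_pos: [0.5808, 0.1805, 0.0658]
orientation: [2.625, 1.726, 0.001]
force: [0.5, -0.2, -0.2]
opening: 0.0928
[0.58080883 0.18046457 0.06578341] [ 0.48582182 -0.24138298 -0.22806475] [-0.04178967 -0.08155613  0.03235737] [2.16969184e-01 2.37422103e-01 1.59377422e+00 5.68775346e-06
 1.30955204e+00 6.24292263e-01]
```

View pics/w3.png

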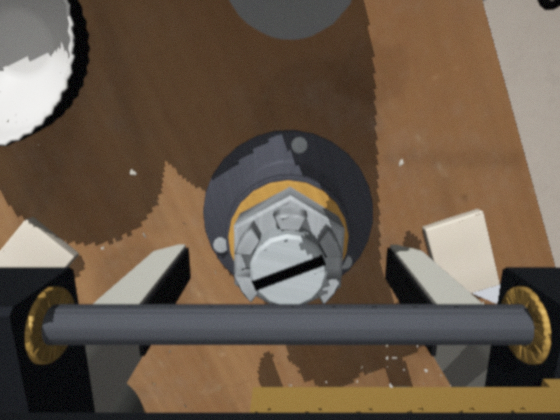

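The open jaws straddle the nut, which is centred near column 288 with both fingers clear. Closing.

```bash

python3 -m inch '[[[0,0,0.1,0,0,0,1],[0,0,0,0,0,0,1],[0,0,0,0,0,0,1],[0,0,0,0,0,0,1],[0,0,0,0,0,0,1]]]' 60
python3 -m inch '[[[0,0,0,0,0,0,1],[0,0,0,0,0,0,1],[0,0,0,0,0,0,1]]]'
python3 -c "
from plant import robot
s=robot.read_state();print(s['wrist_torque'],s['force'],s['opening'])"
```

```text
t: 4.85
tool_pos: [0.5804, 0.1804, 0.0641]
orientation: [2.625, 1.726, 0.0]
force: [-0.1, 1.0, 0.5]
opening: 0.0574
t: 5.15
tool_pos: [0.5813, 0.1802, 0.0642]
orientation: [2.624, 1.725, 0.002]
force: [5.6, -0.2, -3.5]
opening: 0.0448
[-0.20832715 -1.0089234  -0.16871801] [ 5.64166171 -0.24579965 -3.5337048 ] 0.044807084696391275
```

```bash

python3 - <<'E'
from plant import robot
from h import *
s,c=wristcam(robot);print(s["opening"],s["tool_pos"]);d=robot.read_camera("side");u=proj(d,[.581,.179,.09]).astype(int)
f=np.zeros((420,800,3),np.uint8);f[:,:480]=c["image"][:,40:520];f[:320,480:]=cv2.resize(d["image"][u[1]-50:u[1]+50,u[0]-50:u[0]+50],(320,320));cv2.imwrite("pics/g1.png",f)
E
```

```text
0.044807084696391275 [0.58127187 0.18015996 0.06419018]
```

View pics/g1.png

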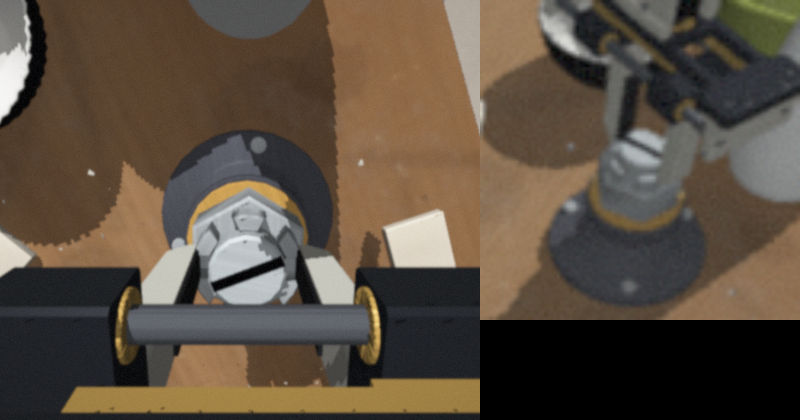

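The fingers flank the nut, with inner pad edges around columns 195 and 300, but the reported opening is 45 mm against 55 mm across flats. I'll check that it is stable before turning.

```bash

python3 -m inch '[[[0,0,0,0,0,0,1],[0,0,0,0,0,0,1],[0,0,0,0,0,0,1]]]'
python3 - <<'E'
from plant import robot
from h import *
s,c=wristcam(robot);print(s["opening"],s["tool_pos"],s["force"],s["wrist_torque"],s["q"])
cv2.imwrite("pics/g2.png",cv2.resize(c["image"][180:330,180:380],(800,600),interpolation=cv2.INTER_CUBIC))
E
```

```text
t: 5.55
tool_pos: [0.5813, 0.1802, 0.0642]
orientation: [2.624, 1.725, 0.002]
force: [5.0, -0.2, -2.3]
opening: 0.0447
0.04471626026860993 [0.58129654 0.18018454 0.06419661] [ 4.97482799 -0.15953339 -2.29967334] [-0.26204817 -0.98266039 -0.07831549] [ 2.16614929e-01  2.39179312e-01  1.59478240e+00 -4.08723979e-04
  1.30598410e+00  6.24237124e-01]
```

View pics/g2.png

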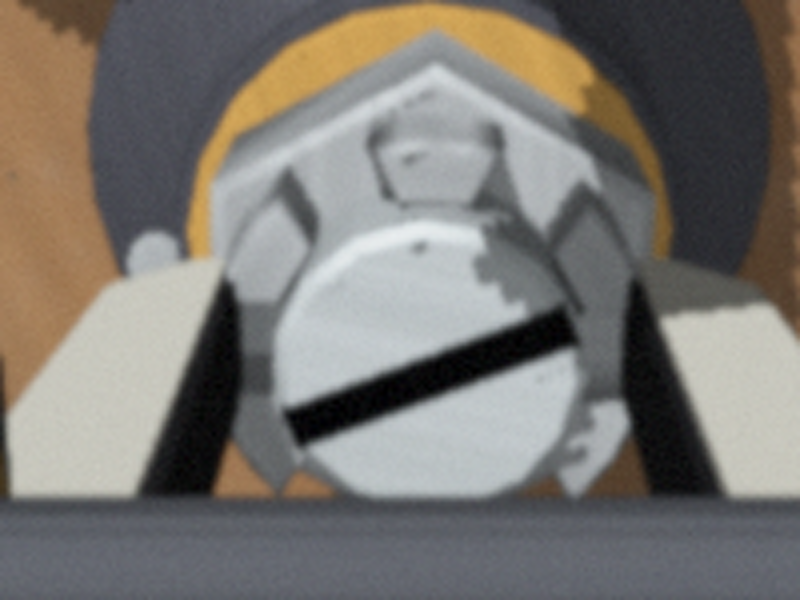

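The pads sit flat on the two opposite hexagon faces and the opening holds steady at 44.7 mm, so the linkage simply gives a little. Turning clockwise from above, which is +tool z.

```bash

python3 -m inch '[[[0,0,0,0,0,5,1],[0,0,0,0,0,5,1],[0,0,0,0,0,5,1],[0,0,0,0,0,5,1],[0,0,0,0,0,0,1]]]'
python3 -m inch '[[[0,0,0,0,0,5,1],[0,0,0,0,0,5,1],[0,0,0,0,0,5,1],[0,0,0,0,0,4,1],[0,0,0,0,0,0,1]]]'
python3 - <<'E'
from plant import robot
from h import *
s,c=wristcam(robot);np.savez("w4.npz",**{k:c[k] for k in("image","K","R","t")})
print(s["opening"],s["tool_pos"],s["force"],s["wrist_torque"],"y",np.degrees(-np.arctan2(-1,0)*0+2*np.arctan2(s["orientation"][1],s["orientation"][0]))-90)
cv2.imwrite("pics/g3.png",cv2.resize(c["image"][180:330,180:380],(800,600),interpolation=cv2.INTER_CUBIC))
E
```

```text
t: 6.1
tool_pos: [0.5816, 0.1798, 0.0642]
orientation: [2.885, 1.239, 0.003]
force: [6.7, -2.1, -3.5]
opening: 0.0452
t: 6.6
tool_pos: [0.5818, 0.1794, 0.0642]
orientation: [3.05, 0.747, 0.004]
force: [7.5, -3.8, -3.7]
opening: 0.0455
0.04551418957780593 [0.58180312 0.17944121 0.06419295] [ 7.4959853  -3.76047454 -3.70721894] [-0.65175088 -1.39053036  0.01413411] y -62.489006725842884
```

View pics/g3.png

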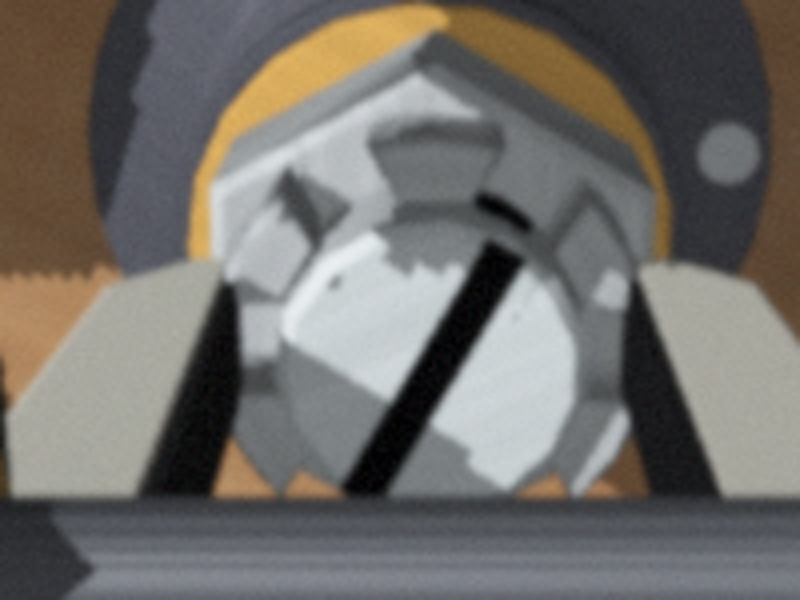

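The nut followed the gripper. The saw mark runs from (365,490) to (508,248), and the cotter hole shows at (505,210) in the slot at upper right. Measuring angles, using hex top corners (425,72), (213,195) and (655,190).

```bash
python3 - <<'E'
from h import *
c=dict(np.load("w4.npz"));m=lambda p:(180+p[0]/4,180+p[1]/4)
A=lambda p,q,z:np.degrees(np.arctan2(*(cast(c,m(q),z)-cast(c,m(p),z))[1::-1]))
print("saw",A((365,490),(507,248),.105))
print("edges flat normals mod60:",[(A(p,q,.087)+90)%60 for p,q in(((425,72),(213,190)),((425,72),(652,188)))], np.linalg.norm(cast(c,m((425,72)),.087)-cast(c,m((213,190)),.087)))
print("hole",cast(c,m((505,210)),.093)[:2]-[.5807,.1793])
E
```

```text
saw -0.9698625490005842
edges flat normals mod60: [np.float64(57.22115594396266), np.float64(59.949976723695045)] 0.029800910504508404
hole [ 0.01748308 -0.0011933 ]
```

The saw mark measures -1 to -3° and the nut flats -1.4±1.4° (tool -2.5°), so they line up within about 2°. Releasing and retreating straight up.

```bash

python3 -m inch '[[[0,0,0,0,0,0,-1],[0,0,0,0,0,0,-1],[0,0,0,0,0,0,-1],[0,0,0,0,0,0,-1],[0,0,0,0,0,0,-1]]]'
python3 -m inch '[[[0,0,-2,0,0,0,-1],[0,0,-3,0,0,0,-1],[0,0,-4,0,0,0,-1],[0,0,-4,0,0,0,-1],[0,0,-4,0,0,0,-1]]]'
python3 -m inch '[[[-4,0,-1,0,0,0,-1],[-4,0,0,0,0,0,-1],[0,0,0,0,0,0,-1],[0,0,0,0,0,0,-1]]]'
python3 - <<'E'
from plant import robot
from h import *
s,c=wristcam(robot);np.savez("w5.npz",**{k:c[k] for k in("image","K","R","t")})
u=proj(c,[.5807,.1793,.1]);x0,y0=np.clip((u-[60,45]).astype(int),0,[440,330]);print(x0,y0,s["tool_pos"],s["force"])
cv2.imwrite("pics/g4.png",cv2.resize(c["image"][y0:y0+90,x0:x0+120],(800,600),interpolation=cv2.INTER_CUBIC))
E
```

```text
t: 7.15
tool_pos: [0.5801, 0.1805, 0.0639]
orientation: [-3.05, -0.752, 0.001]
force: [-0.1, -0.7, -0.4]
opening: 0.0803
t: 7.65
tool_pos: [0.5799, 0.1804, 0.2355]
orientation: [-3.05, -0.752, 0.001]
force: [1.3, 0.5, -0.0]
opening: 0.0931
t: 8.05
tool_pos: [0.5091, 0.1431, 0.2443]
orientation: [-3.05, -0.751, -0.001]
force: [1.2, -0.1, -0.6]
opening: 0.0926
229 55 [0.50913857 0.1431384  0.24433043] [ 1.19452819 -0.12285562 -0.64041321]
```

View pics/g4.png

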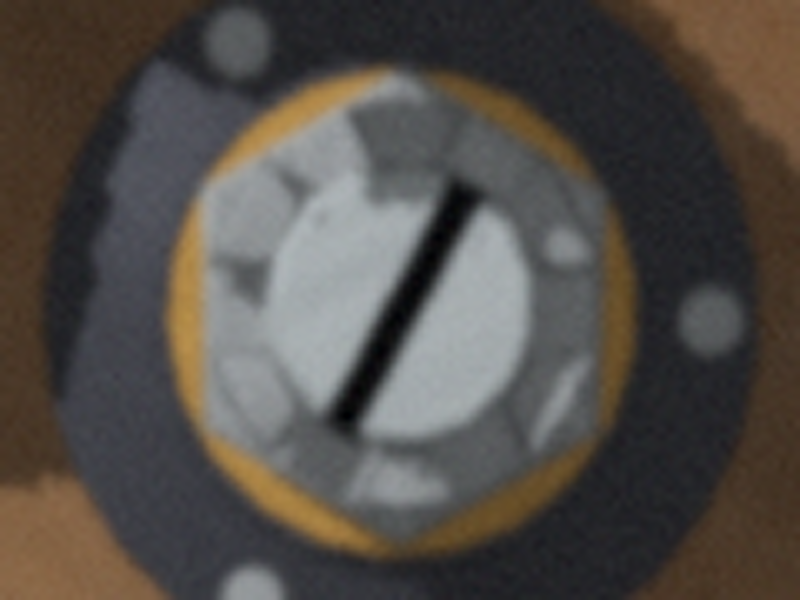

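The saw mark runs from (343,422) to (463,188), pointing into the slot at upper right around (495,150). The hex corners are near (403,73), (605,190), (602,440), (400,545), (205,430) and (205,190). One last numeric check, and hand-in if it's good.

```bash
python3 - <<'E'
from h import *
from plant import robot
c=dict(np.load("w5.npz"));k=20/3;m=lambda p:(229+p[0]/k,55+p[1]/k)
d=cast(c,m((463,188)),.105)-cast(c,m((343,422)),.105);saw=np.degrees(np.arctan2(d[1],d[0]))
V=np.array([cast(c,m(p),.087) for p in((403,73),(605,190),(602,440),(400,545),(205,430),(205,190))]);r=V-V.mean(0)
z=np.exp(6j*np.arctan2(r[:,1],r[:,0])).mean();f=np.degrees(np.angle(z))/6+30
e=(f-saw+30)%60-30;print("saw",saw,"flat",f,"error (+ = still loose)",e)
if abs(e)<6: print(robot.close_job())
E
```

```text
saw -0.3136550997650701 flat 57.22233124472557 error (+ = still loose) -2.464013655509362
the job is handed in; nothing more can be done
None
```

I turned the castle nut on the left foot about 39° clockwise in one grasp, released it, backed off and handed the job in at about 8 s. It was roughly 39.5° loose when I started.

**Line-up:** My last wrist picture puts the saw mark at -0.3° and the nut's flats at -2.8°, modulo 60°. That is about 2.5° past line-up, within the 10° tolerance. Earlier saw-mark readings ranged from -1° to -3°, so the error is uncertain by about 2–3°.

**Release:** The gripper is open and clear, about 0.24 m above the bench. The force reading was about 1 N, which is noise level.

**Plain nut:** The arm never went near the plain nut, though I did not re-measure its angle at the end.

**Readings that disagreed:**
- While gripping, the reported opening was 45 mm, although the nut is 55 mm across flats. The pictures showed the pads flat on the faces, and the nut turned with the gripper.
- The first top-camera estimate of the axis was 6 mm off the wrist-camera one. I used the wrist value, which agreed across the spindle, nut and flange.

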